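# Open the blast gate fully and start the extractor

### The arm

A 6-joint arm with a two-finger parallel gripper is mounted at the origin on the work surface. World frame = base frame: x ahead of the robot, y to its left, z up, the work surface at z = 0. Lengths are in m, angles in rad, forces in N, time in s.
With the tool pointing down it reaches from about 0.35 to 1 m from the base axis. Payload 7.1 kg.
Tool frame: the origin (TCP) lies midway between the tips of the shut fingers; the grasp point (between the pads) lies 19 mm behind it; z points along the fingers, y is the direction in which the jaws open and shut (so a half turn about z gives the same grasp; the last joint's range is limited). The gripper opens to 85 mm and grips with 20 to 120 N. Pads are 22 mm wide; open, the fingers measure 114 mm over their backs; the gripper's body (76 mm by 85 mm) begins 54 mm behind the grasp point. The pads swing forward as they close: fully open they stand 13 mm farther back than shut.
Start: joints at [-1.159, 0.423, 1.63, -0, 1.089, -0.019], TCP at [0.261, -0.568, 0.231] pointing down, gripper open.
Joint ranges: [-3, 3], [-0.9, 2.11], [0.09, 2.58], [-1.31, 4.45], [0.11, 2.69], [-2.54, 2.54]. Speed limits (rad/s): [2.39, 2.39, 3.01, 3.14, 3.14, 3.14].

### API

Orientations are given as a unit quaternion [w, x, y, z].
In Python, from bench import status, imaging, bot, finder gives the robot as it stands. The module is installed in compiled form; this text tells all that it offers.
- The arm moves only by the tool apply_moves, never from a script. Its argument "moves" is one flat list of numbers, 7 for each row, row after row: the shift along the tool's x, y, z in mm, then the turn, a rotation vector about the tool's x, y, z in degrees, then the closure, from 0 (fully open) to 1 (shut). In form: [x, y, z, ax, ay, az, jaw, x, y, z, ax, ay, az, jaw, ...]. A call has 1 to 20 rows; each row shifts and turns the pose as measured when the row begins, along the tool's axes as they then stand; what a row does not reach is not made up. A row lasts 1/12 s, in which the tool goes at most 41.7 mm and 7.16 degrees, less where a joint would pass 70% of its speed; a pose out of reach is approached as far as the arm can. A call is refused whole if a number of a shift passes 41.7 or a number of a turn 7.16, either way. A call with a gripper value outside its range is refused whole. The fingers move at their own pace and stop on an object; "newtons" is the grip in N (left out, the last holds). Time passes only in rows, so rows that do not move let the fingers close. It gives the time, the measured TCP pose, the force and the opening at its end, in the units of the state.
- status.observe(): the state, without advancing time (a new reading comes with each control period).
- imaging.capture(name): name is "scene" or "top" or "wrist"; returns a dict with "frame" (420x560x3 uint8, red, green, blue), "intrinsics" (3x3 intrinsics, pixels), "rvec" (rotation vector, rad) and "tvec" (3), from world to camera coordinates, as OpenCV has them; the wrist camera has in their place "hand_eye" (4x4, takes a point from camera to tool coordinates, whose origin is the TCP and whose axes are the flange's). Camera axes: x right, y down, z forward; pixel columns grow to the right and rows downward; lengths in m; the calibration is good to about 2 mm. A picture is of the moment at which its call begins: read the wrist's pose just before it. There is no depth.
- bot.job_done(): hands the job in, once; it reports no verdict.
Trained networks look in a picture, given as the dict that the camera call returned (one of the last four; its "shot" number tells which), for a name from the list of things; names that differ only in an ending like _2 or _b are one class to them, and where a whole thing is asked for, a point or a joint stands for the part that bears it (a point fixed in the world has none). Each returns a list of dicts, best first, with "confidence" (0 to 1); they miss things now and then, are a little off and sometimes report something else, mostly with a low value. They report only what shows in the picture. A call takes as long as a camera call.
- finder.find_in(query, picture): "location" ([column, row] in pixels, amid what is visible of it).
- finder.regions_of(query, picture): "pixels" (420x560 bool, what is visible of it) and "location" ([column, row] in pixels, amid what is visible of it).
- finder.tip_of(query, picture): "location" ([column, row] in pixels: a listed point, or the origin of a listed thing).
The state is a dict: "time": time; "joints": joint angles; "qvel": joint speeds; "tau": joint torques, N m; "eef_pos": TCP position; "orientation": TCP orientation; "wrist_force": force on the tool from outside, world axes, zero at the start; "moment": the same for the moment, N m; "width": opening from 0.0 (shut) to 1.0 (fully open).
Only numpy, scipy, OpenCV 4.12 (cv2) and the standard library are available. Lean on these libraries where they do the work, as an engineer would, in place of code of your own. Each camera call takes 0.05 s, during which the arm holds its last target. There are 200 camera calls.

### The job

Get the dust extraction going: with your fingertips push the lever with the yellow knob past its half-open detent until it stands at its fully open stop, then press the green button on the grey switch box all the way down and let it go. Push the lever, do not grip or ram it; leave the blue gate closed, the red button alone, and the things lying about where they are.

Things in the scene. Friction and masses are not known exactly. Their poses are not given: they have to be found in the camera images.
- yellow_gate: Dust gate to open: flat aluminium unit, lever with yellow knob; 250 x 110 mm, fixed. Origin: centre of its underside, on the bench; x axis: the way the lever slides to open (from knob towards collar); z up. Side rails 30 mm high; open steel collar, 64 mm across and 64 mm high, at x = +65 mm. Dots on the +y rail: red closed (x = -90 mm), white half open (-60), green fully open (-30).
- yellow_knob (a point): Centre of the top of the yellow knob: upright cylinder 32 mm across, from 64 to 110 mm above the bench, on a 14 mm steel post. Moves with the lever along the gate's x axis; its z axis is up.
- yellow_lever (a joint): Lever travel in m: 0 closed (red dot), 0.030 half open, where a sprung detent catches it (white dot), 0.060 fully open against the end stop (green dot). Starts near 0. A push of about 6 N along the gate's x axis gets it out of the closed place, and again out of the half-open detent; left short of about 0.045 it springs back to half open, beyond 0.053 it snaps on to the stop by itself.
- blue_gate: The twin gate with a blue knob, to be left closed; same shape and axes as the yellow one.
- blue_knob (a point): Centre of the top of the blue knob, same size as the yellow one.
- blue_lever (a joint): Travel of the blue lever in m, 0 closed, 0.060 fully open; starts near 0 and must stay closed.
- switch_box: Grey switch box, 100 x 150 x 50 mm (x, y, z), fixed to the bench; origin at the centre of its underside. Green button at y = +38 mm, red one at y = -38 mm on its top.
- green_button_top (a point): Centre of the top of the green start button, 28 mm across, facing up.
- green_button (a joint): Travel of the green button in m: 0 released, 0.006 fully down (about 5 N); springs back.
- red_button_top (a point): Centre of the top of the red stop button, 28 mm across, facing up; not to be pressed.
- red_button (a joint): Travel of the red button in m: 0 released, 0.006 fully down.
- sanding_block: Loose cork sanding block, 110 x 65 x 35 mm; origin under its centre. Bystander.
- screw_jar: Loose glass jar, 60 mm across, 75 mm high; origin under its centre. Bystander.
- tape_measure: Loose yellow tape measure lying flat, 75 x 70 x 38 mm; origin under its centre. Bystander.
- glue_bottle: Loose white glue bottle, 60 mm across, 150 mm high; origin under its centre. Bystander.
- offcut: Loose pale green board offcut, 70 x 175 x 18 mm. Bystander.
- screwdriver: Loose screwdriver, 200 mm long, lying. Bystander.
- adapter: Loose black hose collar, 60 mm across, 45 mm high, standing in front of the switch box. Bystander.

How it is judged:
By the outcome, as a careful person would: the job done as asked, in the order asked, and still so for the second after the job is handed in, with the robot touching nothing.
It also fails if it takes over 48 s, if anything falls off the work surface, if the arm or the gripper's body presses on something with over 40 N, if the wrist force passes 120 N, or if a joint passes its speed limit or range.

## Working session

There is one attempt and no reset: what is moved stays moved. The work goes in short steps, Python scripts to look and compute and a tool call to move; the robot and the scene stay as the last step left them, time stands still between calls to the robot, and variables do not carry over. Pictures are saved under pics/ and viewed, about 8 in all and at most 12, crops included, and the job is handed in when it is done.

Besides the shell and the picture viewer there is one more tool, called as a command line: name --argument value ..., lists and objects as JSON in quotes. apply_moves: Moves the arm, as the interface text tells. Its arguments: {"type":"object","properties":{"moves":{"type":"array"},"newtons":{"type":"number"}},"required":["moves"]}

```bash
mkdir -p pics; cat > h.py <<'E'
import numpy as np, cv2
from scipy.spatial.transform import Rotation as R
from bench import status, imaging, bot, finder
def cam(p):
    Rm=cv2.Rodrigues(np.array(p["rvec"],float))[0]; t=np.array(p["tvec"],float).ravel(); return Rm,t
def ray(p,px):
    K=np.array(p["intrinsics"]); Rm,t=cam(p)
    d=Rm.T@np.linalg.inv(K)@np.array([px[0],px[1],1.]); return -Rm.T@t,d/np.linalg.norm(d)
def onz(p,px,z):
    o,d=ray(p,px); return o+d*(z-o[2])/d[2]
def tri(rays):
    A=sum(np.eye(3)-np.outer(d,d) for o,d in rays); b=sum((np.eye(3)-np.outer(d,d))@o for o,d in rays)
    return np.linalg.solve(A,b)
def save(n,im): cv2.imwrite('pics/'+n,cv2.cvtColor(im,cv2.COLOR_RGB2BGR))
E
python3 - <<'E'
from h import *
np.set_printoptions(precision=4,suppress=True)
s=status.observe(); print(s["time"],s["eef_pos"],s["orientation"],s["wrist_force"])
a=imaging.capture("scene"); b=imaging.capture("top")
save("s1.png",a["frame"]); save("t1.png",b["frame"])
for q,z in [("yellow_knob",.11),("blue_knob",.11),("green_button_top",.055),("red_button_top",.055),("yellow_gate",0),("blue_gate",0),("switch_box",0),("adapter",0),("sanding_block",0),("screw_jar",0),("tape_measure",0),("glue_bottle",0),("offcut",0),("screwdriver",0)]:
    r=[]
    for n,p in (("s",a),("t",b)):
        f=finder.tip_of(q,p)
        if f: r.append(ray(p,f[0]["location"])); print(q,n,np.array(f[0]["location"]),round(f[0]["confidence"],2),onz(p,f[0]["location"],z), len(f))
    if len(r)==2: print("   tri",tri(r))
print(status.observe()["time"])
E
```

```text
0.0 [ 0.2608 -0.5674  0.2305] [-0.0008  0.9769  0.2137 -0.0001] [ 0.1191 -0.7427  0.001 ]
yellow_knob s [242.7 157.9] 0.64 [ 0.4929 -0.1985  0.11  ] 1
yellow_knob t [337.5 219. ] 0.66 [ 0.4936 -0.1936  0.11  ] 2
   tri [ 0.4944 -0.1939  0.1151]
blue_knob s [313.2 234.5] 0.75 [0.5053 0.1094 0.11  ] 1
blue_knob t [242.8 215.7] 0.97 [0.5046 0.0962 0.11  ] 1
   tri [0.5023 0.1004 0.0962]
green_button_top t [144.4 228.8] 0.59 [0.4673 0.411  0.055 ] 1
red_button_top s [375.3 300.1] 0.45 [0.4868 0.3211 0.055 ] 1
red_button_top t [170.  223.8] 0.45 [0.4829 0.3303 0.055 ] 1
   tri [0.4857 0.3256 0.0602]
yellow_gate s [218.  192.7] 0.89 [ 0.5763 -0.2154  0.    ] 1
yellow_gate t [340.1 197.7] 0.88 [ 0.5694 -0.2165  0.    ] 1
   tri [ 0.5719 -0.219  -0.0083]
blue_gate s [281.1 267.9] 0.92 [0.5898 0.0873 0.    ] 2
blue_gate t [251.7 190.4] 0.76 [0.5944 0.0745 0.    ] 2
   tri [ 0.591   0.0793 -0.0089]
switch_box s [384.8 319.7] 0.58 [0.4818 0.3611 0.    ] 1
switch_box t [165.7 227.5] 0.74 [0.4731 0.3561 0.    ] 1
   tri [ 0.4743  0.3589 -0.016 ]
adapter s [419.2 291.1] 0.95 [0.3574 0.3625 0.    ]
[... 207 characters left out ...]
 ] 1
   tri [ 0.3709 -0.0491  0.0145]
screw_jar s [214.7 134.6] 0.92 [ 0.4539 -0.4032  0.    ] 2
tape_measure s [348.8 231.3] 0.87 [0.3734 0.1179 0.    ] 1
tape_measure t [241.6 260. ] 0.72 [0.3662 0.1075 0.    ] 1
   tri [ 0.3647  0.1099 -0.019 ]
glue_bottle s [218.8 134.5] 0.41 [ 0.4437 -0.3954  0.    ] 1
glue_bottle t [166.8 161.1] 0.79 [0.6925 0.3549 0.    ] 1
   tri [0.6616 0.1612 0.6491]
offcut s [256.  135.6] 0.57 [ 0.3564 -0.3186  0.    ] 1
offcut t [374.6 265.1] 0.65 [ 0.3481 -0.3268  0.    ] 2
   tri [ 0.3476 -0.3302 -0.0164]
screwdriver s [162.4 155.9] 0.89 [ 0.6268 -0.4331  0.    ] 1
screwdriver t [407.4 181.2] 0.76 [ 0.6235 -0.4395  0.    ] 1
   tri [ 0.6242 -0.4416 -0.0099]
1.5
```

View pics/t1.png

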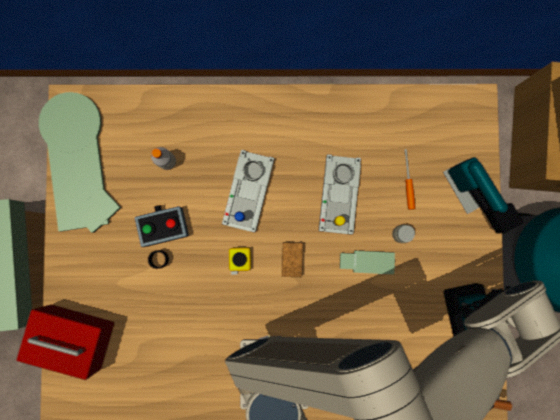

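View pics/s1.png

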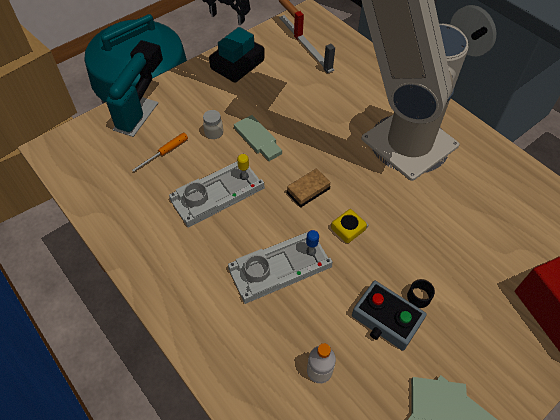

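```bash
python3 - <<'E'
from h import *
np.set_printoptions(precision=4,suppress=True)
a=imaging.capture("scene"); b=imaging.capture("top")
def blob(p,c,lo,hi,r=14):
    h=cv2.cvtColor(p["frame"],cv2.COLOR_RGB2HSV); m=cv2.inRange(h,np.array(lo),np.array(hi))
    k=np.zeros_like(m); cv2.circle(k,tuple(int(v) for v in c),r,255,-1); ys,xs=np.where(m&k); return np.array([xs.mean(),ys.mean()]),len(xs)
Y=((22,150,100),(35,255,255)); G=((50,120,60),(85,255,255)); Rd=((0,180,100),(6,255,255)); B=((105,150,60),(125,255,255))
for n,cs,ct,col in (("yellow",(243,161),(341,220),Y),("blue",(313,239),(240,216),B),("green",(405,317),(148,229),G),("red",(377,299),(171,224),Rd)):
    x,nx=blob(a,cs,*col); y,ny=blob(b,ct,*col)
    print(n,x,nx,y,ny,"tri",tri([ray(a,x),ray(b,y)]), "top@.055",onz(b,y,.055),"scene",onz(a,x,.055))
for g,c in (("yellow_gate",.03),("blue_gate",.03),("switch_box",.05)):
  for n,p in (("s",a),("t",b)):
    f=finder.regions_of(g,p)
    if not f: print(g,n,"none"); continue
    m=f[0]["pixels"].astype(np.uint8); ys,xs=np.where(m)
    pts=np.array([onz(p,q,c)[:2] for q in zip(xs,ys)],np.float32)
    print(g,n,f[0]["confidence"],cv2.minAreaRect(pts*1000))
big=np.hstack([cv2.resize(b["frame"][140:250,310:380],None,fx=5,fy=5,interpolation=2),cv2.resize(a["frame"][145:225,165:270],None,fx=4,fy=4,interpolation=2)[:550] if 0 else cv2.copyMakeBorder(cv2.resize(a["frame"][145:230,165:270],None,fx=4,fy=4,interpolation=2),0,210,0,0,0)])
save("c1.png",big)
E
```

```text
yellow [243.3171 160.8293] 123 [339.3529 220.3176] 85 tri [ 0.4902 -0.2013  0.0924] top@.055 [ 0.4922 -0.2062  0.055 ] scene [ 0.473  -0.2262  0.055 ]
blue [312.719  238.0458] 153 [239.1515 216.0758] 66 tri [0.5047 0.1087 0.0911] top@.055 [0.5067 0.1115 0.055 ] scene [0.4889 0.0939 0.055 ]
green [405.7255 316.3235] 102 [146.2429 228.6857] 70 tri [0.4676 0.4    0.0722] top@.055 [0.4676 0.4052 0.055 ] scene [0.4603 0.3966 0.055 ]
red [377.8444 298.1889] 90 [170. 223.] 65 tri [0.4853 0.3259 0.0719] top@.055 [0.4854 0.3303 0.055 ] scene [0.4785 0.3215 0.055 ]
yellow_gate s 0.84 ((580.0919799804688, -207.23150634765625), (142.15611267089844, 269.3953857421875), 86.13423919677734)
yellow_gate t 0.78 ((577.4994506835938, -211.90219116210938), (118.2083511352539, 250.26632690429688), 83.81413269042969)
blue_gate s 0.74 ((593.1334228515625, 90.47932434082031), (126.85356140136719, 258.9969177246094), 73.41082763671875)
blue_gate t 0.58 ((590.4307861328125, 86.06399536132812), (114.07310485839844, 249.19589233398438), 75.92942810058594)
switch_box s 0.86 ((491.9923400878906, 364.2278137207031), (131.67471313476562, 152.7192840576172), 13.027078628540039)
switch_box t 0.9 ((484.0124206542969, 360.9691162109375), (120.63787841796875, 157.6086883544922), 13.885268211364746)
```

View pics/c1.png

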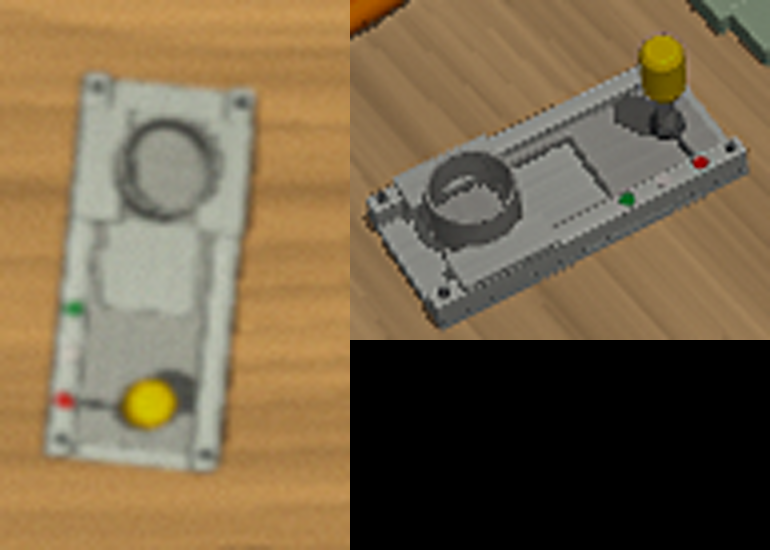

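apply_moves --moves '[0,0,0,0,0,6.2,1,0,0,0,0,0,6.2,1,0,0,0,0,0,6.2,1,0,0,0,0,0,6.2,1,0,0,0,0,0,6.2,1,11,-32,0,0,0,0,1,11,-32,0,0,0,0,1,11,-32,0,0,0,0,1,11,-32,0,0,0,0,1,11,-32,0,0,0,0,1,11,-32,0,0,0,0,1,11,-32,0,0,0,0,1,11,-32,0,0,0,0,1,11,-32,0,0,0,0,1,11,-32,0,0,0,0,1,11,-32,0,0,0,0,1,11,-32,0,0,0,0,1,0,0,0,0,0,0,1]'

```text
time: 3.4
eef_pos: [0.452, -0.1936, 0.2317]
orientation: [0.002, 0.997, -0.073, 0.003]
wrist_force: [-0.1, 0.3, 0.4]
width: -0.002
```

apply_moves --moves '[-16,2,0,0,0,-2.2,1,0,0,0,0,0,0,1]'

```text
time: 3.57
eef_pos: [0.4369, -0.191, 0.2318]
orientation: [0.003, 0.999, -0.05, 0.003]
wrist_force: [-0.6, 0.8, -0.6]
width: -0.004
```

```bash
python3 - <<'E'
from h import *
np.set_printoptions(precision=4,suppress=True)
s=status.observe(); p=imaging.capture("wrist"); save("w1.png",p["frame"])
q=s["orientation"]; T=np.eye(4); T[:3,:3]=R.from_quat([q[1],q[2],q[3],q[0]]).as_matrix(); T[:3,3]=s["eef_pos"]
C=T@np.array(p["hand_eye"]); K=np.array(p["intrinsics"]); print(s["eef_pos"],R.from_matrix(T[:3,:3]).as_matrix()[:,0],C[:3,3])
def w(px,z):
    d=C[:3,:3]@np.linalg.inv(K)@np.array([*px,1.]); return C[:3,3]+d*(z-C[2,3])/d[2]
for q,z in (("yellow_knob",.11),("yellow_gate",0)):
    for f in finder.tip_of(q,p)[:1]: print(q,f["location"],f["confidence"],w(f["location"],z))
h=cv2.cvtColor(p["frame"],cv2.COLOR_RGB2HSV)
for n,lo,hi in (("red",(0,180,90),(6,255,255)),("green",(50,120,50),(85,255,255))):
    m=cv2.inRange(h,np.array(lo),np.array(hi)); k,l,st,ce=cv2.connectedComponentsWithStats(m)
    for i in range(1,k):
        if st[i,4]>15: print(n,st[i,4],ce[i],w(ce[i],.03))
E
```

```text
[ 0.4369 -0.191   0.2318] [ 0.995  -0.1001  0.0062] [ 0.5145 -0.1986  0.3742]
yellow_knob [293.1, 132.5] 0.86 [ 0.4843 -0.2062  0.11  ]
yellow_gate [287.7, 22.7] 0.96 [ 0.5781 -0.2137  0.    ]
red 63 [240.7619 120.1111] [ 0.4923 -0.1586  0.03  ]
green 88 [239.3295  53.5909] [ 0.5519 -0.1655  0.03  ]
```

View pics/w1.png

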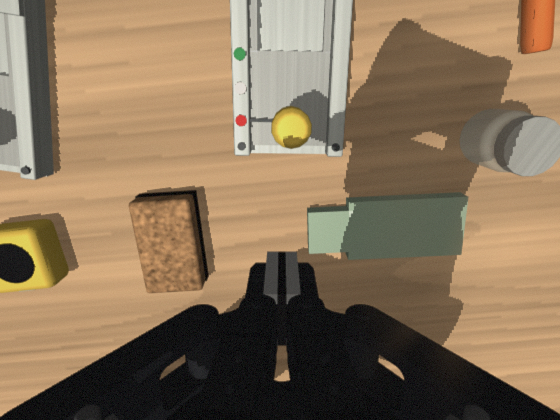

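apply_moves --moves '[0,7.5,30,0,0,0.9,1,0,0,31,0,0,0,1,0,0,31,0,0,0,1,0,0,31,0,0,0,1,0,0,31,0,0,0,1,0,0,0,0,0,0,1]'

```text
time: 4.22
eef_pos: [0.4475, -0.2096, 0.077]
orientation: [0.006, 0.998, -0.067, 0.012]
wrist_force: [-0.3, 0.7, -0.9]
width: -0.002
```

apply_moves --moves '[-1,-9.5,0,0.9,-1.3,-1.0,1,0,0,0,0,0,0,1]'

```text
time: 4.38
eef_pos: [0.4472, -0.2011, 0.076]
orientation: [-0.003, 0.998, -0.059, -0.001]
wrist_force: [0.1, 0.3, 0.3]
width: -0.005
```

```bash
python3 - <<'E'
from h import *
s=status.observe(); q=s["orientation"]; M=R.from_quat([q[1],q[2],q[3],q[0]]).as_matrix(); print(s["eef_pos"],M.round(3),s["wrist_force"])
p=imaging.capture("wrist"); save("w2.png",p["frame"])
E
```

```text
[ 0.44724316 -0.2010651   0.07597998] [[ 0.993 -0.119 -0.001]
 [-0.119 -0.993  0.006]
 [-0.002 -0.006 -1.   ]] [0.06156342 0.2543067  0.26353682]
```

View pics/w2.png

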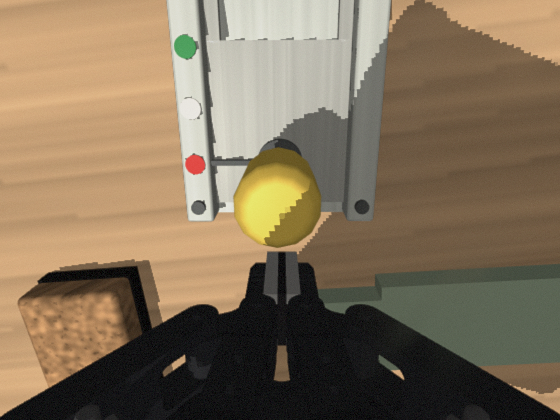

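The fingers (column 282) sit squarely behind the knob (columns 235–321, centre 278), with the gap closing towards row 250. Next comes a gentle push.

apply_moves --moves '[4,0,0,0,0,0,1,4,0,0,0,0,0,1,4,0,0,0,0,0,1,4,0,0,0,0,0,1,4,0,0,0,0,0,1,4,0,0,0,0,0,1]'

```text
time: 4.93
eef_pos: [0.4685, -0.2057, 0.08]
orientation: [-0.002, 0.998, -0.061, -0.003]
wrist_force: [-5.0, -1.3, -1.8]
width: -0.0
```

apply_moves --moves '[4,-0.5,0.7,0,0,0,1,4,-0.5,0.7,0,0,0,1,4,-0.5,0.7,0,0,0,1,4,-0.5,0.7,0,0,0,1,4,-0.5,0.7,0,0,0,1,4,-0.5,0.7,0,0,0,1]'

```text
time: 5.43
eef_pos: [0.4948, -0.2067, 0.0779]
orientation: [-0.001, 0.998, -0.061, -0.003]
wrist_force: [-15.4, -1.2, 9.3]
width: 0.004
```

apply_moves --moves '[0,0,0,0,0,0,1]'

```text
time: 5.52
eef_pos: [0.4956, -0.2067, 0.0779]
orientation: [-0.001, 0.998, -0.061, -0.002]
wrist_force: [-0.1, 0.4, 0.3]
width: 0.003
```

```bash
python3 - <<'E'
from h import *
s=status.observe(); print(s["eef_pos"],s["wrist_force"])
p=imaging.capture("wrist"); save("w3.png",p["frame"])
E
```

```text
[ 0.4955738  -0.20669439  0.07793767] [-0.08879393  0.38951189  0.27361416]
```

View pics/w3.png

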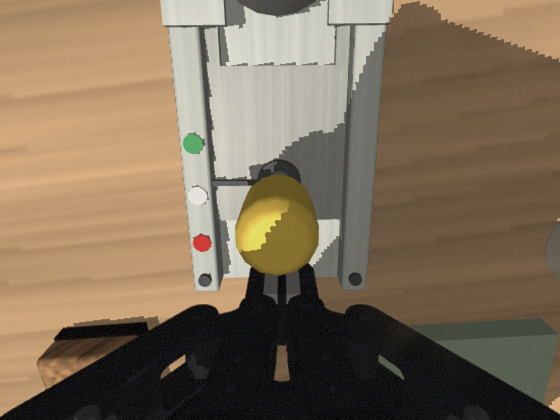

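The lever has snapped to about half open: its pointer is at row 183, just by the white dot at row 196. I'll push on.

apply_moves --moves '[4,-0.3,0,0,0,0,1,4,-0.3,0,0,0,0,1,4,-0.3,0,0,0,0,1,4,-0.3,0,0,0,0,1,4,-0.3,0,0,0,0,1]'

```text
time: 5.98
eef_pos: [0.5127, -0.2071, 0.077]
orientation: [-0.002, 0.998, -0.061, -0.007]
wrist_force: [-1.0, -0.9, 0.1]
width: 0.001
```

apply_moves --moves '[3,-0.3,0,0,0,0,1,3,-0.3,0,0,0,0,1,3,0,0,0,0,0,1]'

```text
time: 6.23
eef_pos: [0.5205, -0.2071, 0.0765]
orientation: [-0.002, 0.998, -0.06, -0.009]
wrist_force: [-23.0, -1.8, 15.2]
width: -0.005
```

```bash
python3 - <<'E'
from h import *
s=status.observe(); print(s["eef_pos"],s["wrist_force"])
p=imaging.capture("wrist"); save("w4.png",p["frame"])
E
```

```text
[ 0.520474   -0.20708698  0.07650581] [-23.03480915  -1.75929708  15.1745606 ]
```

View pics/w4.png

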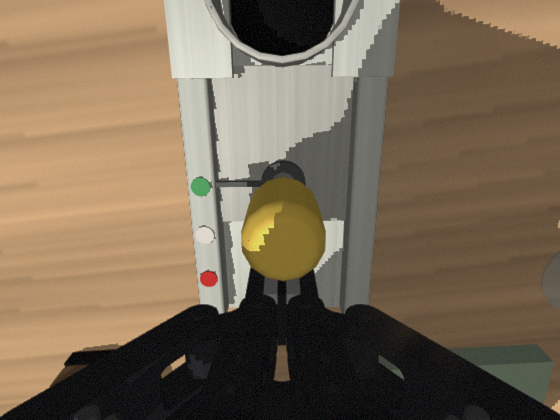

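The pointer (row 183) is now level with the green dot (row 186), and the 23 N reading says the stop is reached. Backing off and rising.

apply_moves --moves '[-10,0,0,0,0,0,1,-10,0,0,0,0,0,1,-10,0,-5,0,0,0,1,0,0,-35,0,0,0,1,0,0,-35,0,0,0,1,0,0,-35,0,0,0,1,0,0,-35,0,0,0,1,0,0,0,0,0,0,1]'

```text
time: 6.95
eef_pos: [0.4891, -0.2024, 0.2271]
orientation: [-0.003, 0.998, -0.061, -0.01]
wrist_force: [1.0, -0.3, 0.9]
width: 0.002
```

```bash
cat >> h.py <<'E'
def wr(shot=True):
    s=status.observe(); q=s["orientation"]; T=np.eye(4); T[:3,:3]=R.from_quat([q[1],q[2],q[3],q[0]]).as_matrix(); T[:3,3]=s["eef_pos"]
    p=imaging.capture("wrist"); C=T@np.array(p["hand_eye"]); K=np.array(p["intrinsics"])
    def w(px,z):
        d=C[:3,:3]@np.linalg.inv(K)@np.array([*px,1.]); return C[:3,3]+d*(z-C[2,3])/d[2]
    return T,p,w
def blobs(p,w,z,cols):
    h=cv2.cvtColor(p["frame"],cv2.COLOR_RGB2HSV)
    for n,lo,hi in cols:
        m=cv2.inRange(h,np.array(lo),np.array(hi)); k,l,st,ce=cv2.connectedComponentsWithStats(m)
        for i in range(1,k):
            if st[i,4]>15: print(n,st[i,4],ce[i],w(ce[i],z))
COL=(("red",(0,180,90),(6,255,255)),("green",(50,120,50),(85,255,255)),("yellow",(22,150,80),(35,255,255)))
E
python3 - <<'E'
from h import *
np.set_printoptions(precision=4,suppress=True)
T,p,w=wr(); print(T); blobs(p,w,.03,COL)
f=finder.tip_of("yellow_knob",p)
for g in f: print(g["location"],g["confidence"],w(g["location"],.11))
E
```

```text
[[ 0.9924 -0.1211 -0.0201  0.4891]
 [-0.121  -0.9926  0.0081 -0.2024]
 [-0.0209 -0.0056 -0.9998  0.2271]
 [ 0.      0.      0.      1.    ]]
red 58 [237.8621 170.1897] [ 0.4921 -0.1584  0.03  ]
green 76 [234.7763 108.75  ] [ 0.5517 -0.1653  0.03  ]
yellow 918 [286.2004 113.6983] [ 0.5412 -0.2133  0.03  ]
yellow 3203 [ 39.7312 292.5935] [0.3769 0.0916 0.03  ]
[284.6, 118.8] 0.93 [ 0.5446 -0.2118  0.11  ]
[180.7, 270.4] 0.44 [ 0.4297 -0.1086  0.11  ]
```

apply_moves --moves '[-5,-20,0,-0.3,1.1,0,1,-5,-34,0,0,0,0,1,-5,-34,0,0,0,0,1,-5,-34,0,0,0,0,1,-5,-34,0,0,0,0,1,-5,-34,0,0,0,0,1,-5,-34,0,0,0,0,1,-5,-34,0,0,0,0,1,-5,-34,0,0,0,0,1,-5,-34,0,0,0,0,1,-5,-34,0,0,0,0,1,-5,-34,0,0,0,0,1,-5,-34,0,0,0,0,1,-5,-34,0,0,0,0,1,-5,-34,0,0,0,0,1,-5,-34,0,0,0,0,1,-5,-34,0,0,0,0,1,0,0,0,0,0,0,1]'

```text
time: 8.55
eef_pos: [0.4511, 0.3901, 0.195]
orientation: [0.004, 0.998, -0.065, -0.021]
wrist_force: [0.2, -0.4, 0.3]
width: 0.003
```

```bash
python3 - <<'E'
from h import *
np.set_printoptions(precision=4,suppress=True)
T,p,w=wr(); print(T); blobs(p,w,.06,COL); save("w5.png",p["frame"])
for q in ("green_button_top","red_button_top"):
  for g in finder.tip_of(q,p): print(q,g["location"],g["confidence"],w(g["location"],.06))
E
```

```text
[[ 0.9908 -0.1285 -0.0416  0.4511]
 [-0.1289 -0.9916 -0.0051  0.3901]
 [-0.0406  0.0104 -0.9991  0.195 ]
 [ 0.      0.      0.      1.    ]]
red 103 [554.9612  65.3398] [0.5143 0.1734 0.06  ]
red 921 [360.5537 136.9501] [0.48   0.3205 0.06  ]
green 943 [269.1729 170.8908] [0.462  0.3965 0.06  ]
yellow 2502 [542.5476 217.4113] [0.3888 0.1659 0.06  ]
green_button_top [266.7, 171.0] 0.98 [0.4622 0.3986 0.06  ]
red_button_top [359.2, 138.1] 0.74 [0.4792 0.3216 0.06  ]
red_button_top [266.1, 172.7] 0.52 [0.4608 0.3993 0.06  ]
```

View pics/w5.png

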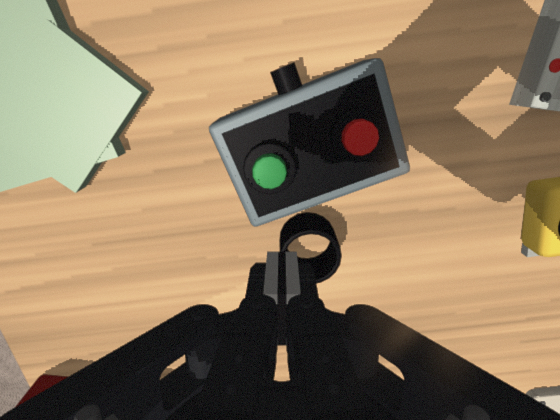

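apply_moves --moves '[0,0,0,0.6,2.4,0,1,14,-10,0,0,0,0,1,0,0,35,0,0,0,1,0,0,30,0,0,0,1,0,0,0,0,0,0,1]'

```text
time: 9.12
eef_pos: [0.4664, 0.3849, 0.127]
orientation: [0.003, 0.998, -0.068, 0.0]
wrist_force: [-0.4, -0.9, 1.1]
width: -0.001
```

```bash
python3 - <<'E'
from h import *
np.set_printoptions(precision=4,suppress=True)
T,p,w=wr(); print(T); blobs(p,w,.07,COL); save("w6.png",p["frame"])
a=imaging.capture("scene"); save("s6.png",cv2.resize(a["frame"][230:380,300:500],None,fx=4,fy=4,interpolation=2))
E
```

```text
[[ 0.9906 -0.1367 -0.      0.4664]
 [-0.1367 -0.9906 -0.0056  0.3849]
 [ 0.0008  0.0056 -1.      0.127 ]
 [ 0.      0.      0.      1.    ]]
red 1534 [376.6506 184.7197] [0.4828 0.3238 0.07  ]
green 1535 [262.3238 227.2463] [0.4653 0.396  0.07  ]
```

View pics/w6.png

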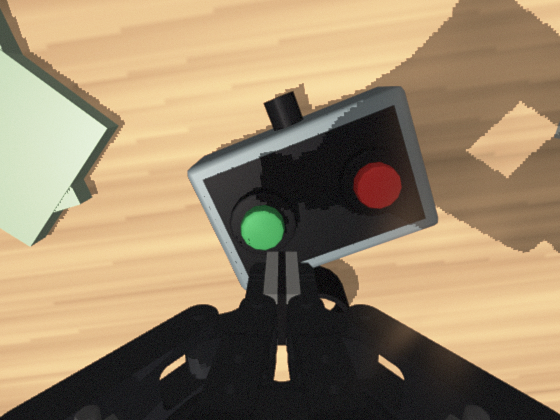

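View pics/s6.png

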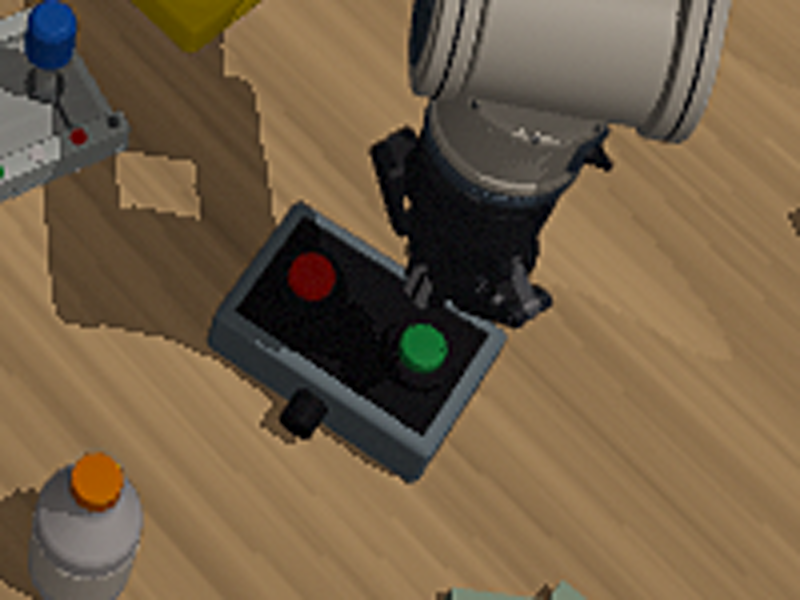

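apply_moves --moves '[-2,-13,0,0,0,0,1,0,0,20,0,0,0,1,0,0,14,0,0,0,1,0,0,0,0,0,0,1]'

```text
time: 9.55
eef_pos: [0.4719, 0.4028, 0.1031]
orientation: [-0.002, 0.998, -0.07, 0.006]
wrist_force: [-1.3, -0.7, 0.6]
width: -0.003
```

apply_moves --moves '[-5.5,5,0,0,-0.6,0,1,0,0,0,0,0,0,1,0,0,8,0,0,0,1,0,0,8,0,0,0,1,0,0,5,0,0,0,1]'

```text
time: 9.97
eef_pos: [0.4671, 0.401, 0.0857]
orientation: [-0.005, 0.998, -0.07, 0.002]
wrist_force: [-0.1, -0.2, 0.3]
width: 0.001
```

apply_moves --moves '[-1,2,3,0,0,0,1,0,0.5,3,0,0,0,1,0,0,3,0,0,0,1,0,0,2,0,0,0,1]'

```text
time: 10.3
eef_pos: [0.4652, 0.398, 0.0722]
orientation: [-0.005, 0.998, -0.07, 0.002]
wrist_force: [-0.6, -0.9, -0.2]
width: 0.005
```

apply_moves --moves '[0,0,2,0,0,0,1,0,0,2,0,0,0,1]'

```text
time: 10.47
eef_pos: [0.4652, 0.398, 0.068]
orientation: [-0.005, 0.998, -0.07, 0.002]
wrist_force: [-1.1, -1.0, 4.2]
width: -0.002
```

apply_moves --moves '[0,0,2,0,0,0,1,0,0,2,0,0,0,1]'

```text
time: 10.63
eef_pos: [0.4654, 0.3982, 0.0655]
orientation: [-0.005, 0.998, -0.07, 0.001]
wrist_force: [-9.1, -7.2, 34.4]
width: -0.002
```

apply_moves --moves '[0,0,0,0,0,0,1]'

```text
time: 10.72
eef_pos: [0.4653, 0.3981, 0.0666]
orientation: [-0.004, 0.998, -0.07, 0.001]
wrist_force: [-2.2, -2.2, 4.3]
width: 0.005
```

```bash
python3 - <<'E'
from h import *
s=status.observe(); print(s["eef_pos"],s["wrist_force"])
p=imaging.capture("wrist"); save("w7.png",p["frame"][120:320,170:450].repeat(2,0).repeat(2,1))
E
```

```text
[0.46529138 0.39806286 0.06655328] [-2.20708181 -2.18195121  4.26739099]
```

View pics/w7.png

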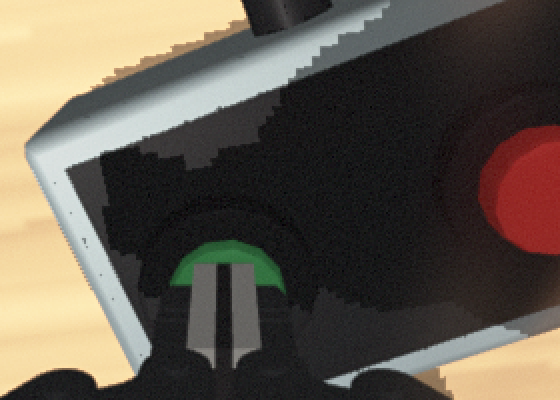

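The fingertips sit on the green button, which is visibly down, and the red one is untouched. I'll press once more to the stop, then let go.

apply_moves --moves '[0,0,2,0,0,0,1,0,0,1.5,0,0,0,1]'

```text
time: 10.93
eef_pos: [0.4654, 0.3982, 0.0658]
orientation: [-0.005, 0.998, -0.07, 0.001]
wrist_force: [-5.9, -5.3, 19.9]
width: 0.002
```

apply_moves --moves '[0,0,-5,0,0,0,1,0,0,-10,0,0,0,1,0,0,-25,0,0,0,1,0,0,-35,0,0,0,1,0,0,-35,0,0,0,1,0,0,-20,0,0,0,1,-20,-20,0,0,0,0,1,-20,-20,0,0,0,0,1,0,0,0,0,0,0,1,0,0,0,0,0,0,1]'

```text
time: 11.77
eef_pos: [0.4317, 0.4441, 0.2072]
orientation: [-0.007, 0.997, -0.071, 0.004]
wrist_force: [0.8, -0.3, -0.3]
width: 0.0
```

```bash
python3 - <<'E'
from h import *
np.set_printoptions(precision=4,suppress=True)
T,p,w=wr(); print(T[:3,3],status.observe()["wrist_force"]); blobs(p,w,.07,COL)
a=imaging.capture("scene"); b=imaging.capture("top")
for q,z in [("yellow_knob",.11),("blue_knob",.11),("adapter",0),("sanding_block",0),("screw_jar",0),("tape_measure",0),("glue_bottle",0),("offcut",0),("screwdriver",0)]:
  for n,c in (("s",a),("t",b)):
    for f in finder.tip_of(q,c)[:1]: print(q,n,f["location"],onz(c,f["location"],z))
im=a["frame"]; save("s8.png",cv2.resize(im,(784,588)))
E
```

```text
[0.4317 0.4441 0.2072] [ 0.5686  0.7602 -0.9158]
red 619 [427.7367 107.622 ] [0.4813 0.3225 0.07  ]
green 920 [334.7674 142.6924] [0.4643 0.397  0.07  ]
yellow_knob t [344.5, 201.1] [ 0.5485 -0.2157  0.11  ]
blue_knob s [313.7, 238.0] [0.5111 0.1178 0.11  ]
blue_knob t [240.1, 216.3] [0.5028 0.1045 0.11  ]
adapter s [415.7, 293.6] [0.3696 0.3616 0.    ]
adapter t [158.6, 258.2] [0.373  0.3781 0.    ]
sanding_block s [385.6, 322.6] [0.4857 0.3677 0.    ]
sanding_block t [291.6, 259.2] [ 0.3682 -0.0558  0.    ]
screw_jar s [214.4, 135.4] [ 0.4565 -0.401   0.    ]
screw_jar t [402.2, 235.3] [ 0.445  -0.4189  0.    ]
tape_measure s [349.3, 227.4] [0.3636 0.1096 0.    ]
tape_measure t [239.1, 256.6] [0.3773 0.1156 0.    ]
glue_bottle s [320.2, 368.9] [0.6879 0.3509 0.    ]
glue_bottle t [164.6, 161.2] [0.6921 0.3621 0.    ]
offcut s [251.7, 137.1] [ 0.3706 -0.3222  0.    ]
offcut t [375.7, 264.4] [ 0.3504 -0.3304  0.    ]
screwdriver s [159.4, 153.1] [ 0.628  -0.4482  0.    ]
```

View pics/s8.png

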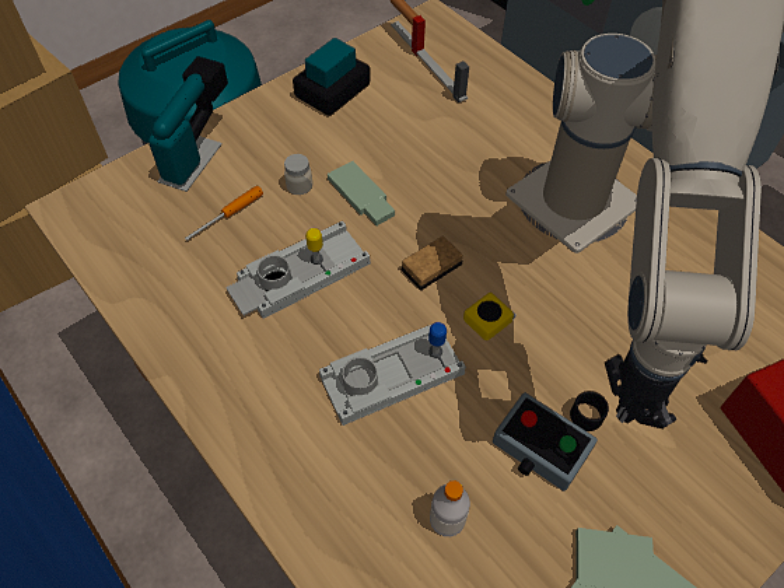

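The yellow lever stands at the green dot (327,272), the blue one at its red dot, and the adapter and other loose things look unmoved. The green button's position in the picture is the same as before the press, so it is back up.

```bash
python3 -c "
from bench import bot; print(bot.job_done())"
```

```text
the job is handed in; nothing more can be done
None
```

The yellow gate is fully open and the green button has been pressed and released; the job is handed in at about 12 s on the robot clock.

**Lever:** I pushed the yellow lever with shut fingertips past the half-open detent to its end stop, with at most 23 N read between steps. After I backed off, the wrist camera showed the knob 60 mm on from its start. The last scene and top pictures show it standing at the green dot.

**Button:** I pressed the green button from contact at about z = 0.071–0.072 m down to 0.0655 m. The force then rose steeply (34 N, and 20 N on a second push without lifting off), which I took as the stop. In the close picture the button looks pushed in. After release it reads at its starting position again.

**Left alone:** The blue lever is still at its red dot, and the red button was not touched. The loose things look unmoved. The arm ended clear of everything with no force beyond sensor noise.

**Checks that disagreed:**
- The networks reported the sanding block on the switch box once, in the last scene picture. The top view and the picture itself show it in place.
- The yellow knob was not reported in the last scene picture, nor the screwdriver in the top one. Both are visible in the last scene picture.
- Early wrist and overhead position estimates differed by about 5 mm, and agreed to about 4 mm after a closer look.

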